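Find the spacer that fits the strip jig and lock it in

ROBOT

A 7-joint arm with a two-finger parallel gripper is mounted at the origin on the work surface. World frame = base frame: x ahead of the robot, y to its left, z up, the work surface at z = 0. Lengths are in mm, angles in rad, forces in N, time in s.
With the tool pointing down it reaches from about 350 to 900 mm from the base axis. Payload 8.1 kg.
Tool frame: the origin (TCP) lies between the finger pads; the fingertips stand 19 mm ahead of it and the grasp point (between the pads) is the TCP; z points along the fingers, y is the direction in which the jaws open and shut (so a half turn about z gives the same grasp; the last joint's range is limited). The gripper opens to 85 mm and grips with 20 to 120 N. Pads are 22 mm wide; open, the fingers measure 114 mm over their backs; the gripper's body (76 mm by 85 mm) begins 54 mm behind the grasp point. The pads swing forward as they close: fully open they stand 13 mm farther back than shut.
Start: joints at [1.101, 0.434, 0.025, 1.573, -0.012, 1.134, -0.075], TCP at [224.121, -583.447, 250.323] pointing down, gripper open.
Joint ranges: [-2.62, 2.62], [-0.44, 2.09], [-1.27, 1.32], [0.08, 2.57], [-1.32, 4.46], [0.12, 2], [-2.74, 2.74]. Speed limits (rad/s): [2.22, 2.22, 3.01, 3.01, 3.14, 3.14, 3.14].

INTERFACE

Orientations are given as a 3x3 rotation matrix whose columns are the frame's x, y, z axes.
In Python, from workcell import observe, cams, job gives the robot as it stands. The module is installed in compiled form; this text tells all that it offers.
- The arm moves only by the tool step_arm, never from a script. Its arguments are lists of equal length, an entry for each row: "offset": the shift along the tool's x, y, z in mm, a list of three; "spin": the turn about the tool's z in rad. In form: {"offset": [[x, y, z], ...], "spin": [spin, ...]}. A call has 1 to 5 rows; each row shifts and turns the pose as measured when the row begins, along the tool's axes as they then stand; what a row does not reach is not made up. A row lasts 1/8 s, in which the tool goes at most 62.5 mm and 10.7 degrees, less where a joint would pass 70% of its speed; a pose out of reach is approached as far as the arm can. A call with a gripper value outside its range is refused whole. "grip" is the opening, from 0 (shut) to 1 (fully open), set as the call begins (left out, the last holds). The fingers move at their own pace and stop on an object; the grip force is fixed at half the most. Time passes only in rows, so rows that do not move let the fingers close. It gives the time, the measured TCP pose, the force and the opening at its end, in the units of the state.
- observe(): the state, without advancing time (a new reading comes with each control period).
- cams.camera(name): name is "side" or "top"; returns a dict with "img" (420x560x3 uint8, red, green, blue), "K" (3x3 intrinsics, pixels), "k1" (the pictures are not rectified: a ray, as slopes to the right and down, at radius r is drawn at 1 + k1 r^2 times it, then the intrinsics apply), "origin" and "orientation" of the camera in the world. Camera axes: x right, y up, looking along -z (the intrinsics and any distortion apply to the point x, -y, -z); pixel columns grow to the right and rows downward; lengths in mm; the calibration is good to about 2 mm. A picture is of the moment at which its call begins. There is no depth.
- job.sign_off(): hands the job in, once; it reports no verdict.
The state is a dict: "time": time; "joint_positions": joint angles; "dq": joint speeds; "joint_efforts": joint torques, N m; "ee_pos": TCP position; "tool_rot": TCP orientation; "wrist_force": force on the tool from outside, world axes, zero at the start; "wrist_torque": the same for the moment, N m; "opening": finger opening in mm.
Only numpy, scipy, OpenCV 4.12 (cv2) and the standard library are available. Lean on these libraries where they do the work, as an engineer would, in place of code of your own. Each camera call takes 0.05 s, during which the arm holds its last target.

TASK

One of the three coloured spacers fits the gap between the aluminium fence and the panel of pale green strips on the white assembly jig: try them until one slides in snugly and comes to rest fully home, neither stuck on top nor sunk below the strip's foot. Leave that one in the gap, midway along the jig, then swing the latch by its red peg right across over it to lock it. Leave the other two spacers standing on the desk clear of the jig, and do not disturb the tape roll, the mouse or the green can.

Things in the scene. Friction and masses are not known exactly. Their poses are not given: they have to be found in the camera images.
- jig: Assembly jig fixed to the desk: white board 190 x 185 x 8 mm (x -95..95, y -55..130). Origin on the desk, mid-length of the gap, in the plane of the fence's gap face; x along the gap, y from fence to strips, z up. Aluminium fence y -40..0, then the gap, then the fixed panel of three pale green strips, 69 mm wide. Fence and panel: x -85..85, tops 52 mm above the desk.
- mouth (a point): Top of the gap at the fence: jig x 0, y 0, 52 mm above the desk; axes as the jig's. The gap is 13.2, 18.2 or 23.2 mm wide from here in +y, differing from run to run, not reported. Both edges have a 3 mm 45-degree lead-in. The right spacer has 1.2 mm play; a thicker one cannot pass the top.
- home (a point): Point on the fence's face 30 mm below point mouth (22 mm above the desk), level with the top of a 3.5 mm wide foot that juts from the panel into the gap; the fence has no foot. The right spacer stops on the foot, its underside at this height. One too thin, held near the fence, misses the foot and goes 14 mm deeper, to the board.
- latch (a joint): Swing latch on the fence: dark steel arm 75 x 14 x 6 mm, vertical axis at jig x 32, y -20 mm, underside 58 mm above the desk (4 mm over the shoulder of a spacer that is home). 0: points along jig +x, clear; grows counter-clockwise from above; 1.57: along jig +y, across the spacer's shoulder (stop at 1.6). Starts at 0 to 0.25. Light friction, about 1 N at the peg; stays where left.
- latch_peg (a point): Top centre of the round red peg on the latch arm, 68 mm from the latch's axis: peg 14 mm in diameter, free from 64 to 95 mm above the desk.
- yellow_spacer: Loose yellow plastic spacer, 12 mm thick (its y), standing upright on the desk. Body 80 mm long (its x) and 32 mm high; in the middle of its top a grip tab 30 mm long, equally thick, rising to 70 mm, so that 25 mm of shoulder is left on each side. Origin at the centre of its underside, z up; the same turned half round. Smooth; 50 to 100 g.
- red_spacer: Loose red plastic spacer, 17 mm thick (its y), standing upright on the desk. Body 80 mm long (its x) and 32 mm high; in the middle of its top a grip tab 30 mm long, equally thick, rising to 70 mm, so that 25 mm of shoulder is left on each side. Origin at the centre of its underside, z up; the same turned half round. Smooth; 50 to 100 g.
- blue_spacer: Loose blue plastic spacer, 22 mm thick (its y), standing upright on the desk. Body 80 mm long (its x) and 32 mm high; in the middle of its top a grip tab 30 mm long, equally thick, rising to 70 mm, so that 25 mm of shoulder is left on each side. Origin at the centre of its underside, z up; the same turned half round. Smooth; 50 to 100 g.
- tape_roll: Bystander: roll of beige tape lying flat, 90 mm across, 24 mm high; origin at the centre of its underside.
- mouse: Bystander: black computer mouse, 105 x 60 mm, 34 mm high; origin at the centre on the underside.
- can: Bystander: upright green can, 74 mm across, 200 mm high; origin at the centre of its underside.
There are look-alikes about, which are no part of the job. Several things look just like the red_spacer: the one meant starts farthest from the robot's base.

How it is judged:
By the outcome, as a careful person would: the job done as asked, in the order asked, and still so for the second after the job is handed in, with the robot touching nothing.
It also fails if it takes over 72 s, if anything falls off the work surface, if the arm or the gripper's body presses on something with over 40 N, if the wrist force passes 120 N, or if a joint passes its speed limit or range.

## Working session

There is one attempt and no reset: what is moved stays moved. The work goes in short steps, Python scripts to look and compute and a tool call to move; the robot and the scene stay as the last step left them, time stands still between calls to the robot, and variables do not carry over. Pictures are saved under pics/ and viewed, and the job is handed in when it is done.

Besides the shell and the picture viewer there is one more tool, called after "Call:" as name([rows], argument=value, ...), one row to a line, values as JSON. step_arm: Moves the arm, as the interface text tells. Its arguments: {"type":"object","properties":{"offset":{"type":"array","items":{"type":"array","items":{"type":"number"}}},"spin":{"type":"array","items":{"type":"number"}},"grip":{"type":"number"}},"required":["offset","spin"]}

```bash
mkdir -p pics
cat > h.py <<'E'
import numpy as np, cv2
from workcell import observe, cams, job
def save(c,n,crop=None,s=1):
    im=c["img"][:,:,::-1]
    if crop: x0,y0,x1,y1=crop; im=im[y0:y1,x0:x1]
    if s!=1: im=cv2.resize(im,None,fx=s,fy=s,interpolation=cv2.INTER_CUBIC)
    cv2.imwrite("pics/"+n,im)
E
python3 - <<'E'
from h import *
import pickle
d={}
for n in("side","top"):
    c=cams.camera(n); d[n]=c; save(c,n+"0.png"); print(n,c["K"],c["k1"],c["origin"],c["orientation"])
pickle.dump(d,open("c0.pkl","wb"))
s=observe(); print(s)
E
```

```text
side [[466.9287326    0.         282.07951072]
 [  0.         466.9287326  207.35242257]
 [  0.           0.           1.        ]] -0.07276729907095138 [332.1053487  682.10029864 871.40625381] [[-0.97248952  0.17100993 -0.15817626]
 [-0.23294149 -0.71840664  0.6554618 ]
 [-0.0015444   0.67427554  0.73847824]]
top [[523.41550995   0.         282.91643119]
 [  0.         523.41550995 207.96923139]
 [  0.           0.           1.        ]] -0.10571406351693484 [4.18953210e+02 4.73040885e-01 1.34375369e+03] [[ 2.92862617e-02  9.97203286e-01 -6.87598743e-02]
 [-9.99570873e-01  2.92595434e-02 -1.39589186e-03]
 [ 6.19894573e-04  6.87712480e-02  9.97632262e-01]]
{'time': 0.1, 'joint_positions': array([ 1.10138649,  0.43517669,  0.0249818 ,  1.57399016, -0.01158247,
        1.13403751, -0.07512213]), 'dq': array([ 0.00034862, -0.00222194,  0.00164634, -0.00182005, -0.00020722,
        0.00059712, -0.00144952]), 'joint_efforts': array([ 4.51241503e-03, -6.71753168e+01,  1.02939829e+00, -3.16900992e+01,
        1.61254144e-02,  7.20117328e-03,  1.48456650e-05]), 'ee_pos': array([ 223.93825205, -583.04170973,  249.5961877 ]), 'tool_rot': array([[ 9.33508932e-01,  3.58553525e-01, -6.65686684e-04],
       [ 3.58554110e-01, -9.33508029e-01,  1.30733459e-03],
       [-1.52674438e-04, -1.45909322e-03, -9.99998924e-01]]), 'wrist_force': array([ 0.64608435,  0.02691222, -0.04355427]), 'wrist_torque': array([ 0.01440567, -0.02314453, -0.01935832]), 'opening': 85.17137488041342}
```

View pics/top0.png

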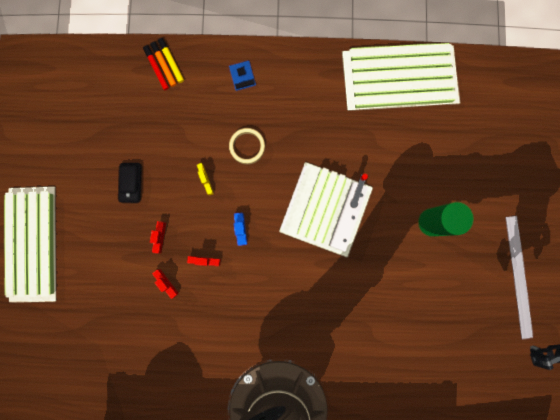

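View pics/side0.png

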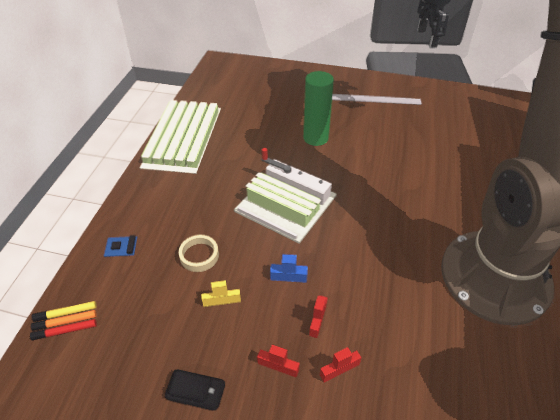

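```bash
cat >> h.py <<'E'
def proj(c,P):
    P=np.atleast_2d(P).astype(float); q=(P-c["origin"])@c["orientation"]
    a=q[:,0]/-q[:,2]; b=-q[:,1]/-q[:,2]; f=1+c["k1"]*(a*a+b*b)
    return np.c_[a*f,b*f]@c["K"][:2,:2].T+c["K"][:2,2]
def back(c,uv,z):
    uv=np.atleast_2d(uv).astype(float); K=c["K"]
    o=cv2.undistortPoints(uv[:,None],K,np.array([c["k1"],0,0,0.]))[:,0]
    d=np.c_[o[:,0],-o[:,1],-np.ones(len(o))]@c["orientation"].T
    return c["origin"]+d*((z-c["origin"][2])/d[:,2])[:,None]
E
python3 - <<'E'
from h import *
import pickle
d=pickle.load(open("c0.pkl","rb"))
c=d["top"]
print(back(c,[[157,237],[204,261],[165,284],[205,178],[240,228],[247,146],[130,182],[453,219]],30).round(), proj(c,[[0,0,0]]))
save(c,"t_sp.png",(110,150,270,310),4.5 if 0 else 3.7)
save(c,"t_jig.png",(270,150,390,270),5)
s=d["side"]
save(s,"s_sp.png",(190,240,370,390),4)
save(s,"s_jig.png",(225,140,345,245),5)
E
```

```text
[[ 427.  318.   30.]
 [ 370.  196.   30.]
 [ 310.  293.   30.]
 [ 580.  202.   30.]
 [ 456.  109.   30.]
 [ 665.   98.   30.]
 [ 564.  394.   30.]
 [ 494. -431.   30.]] [[277.95760719 408.29246784]]
```

View pics/t_sp.png

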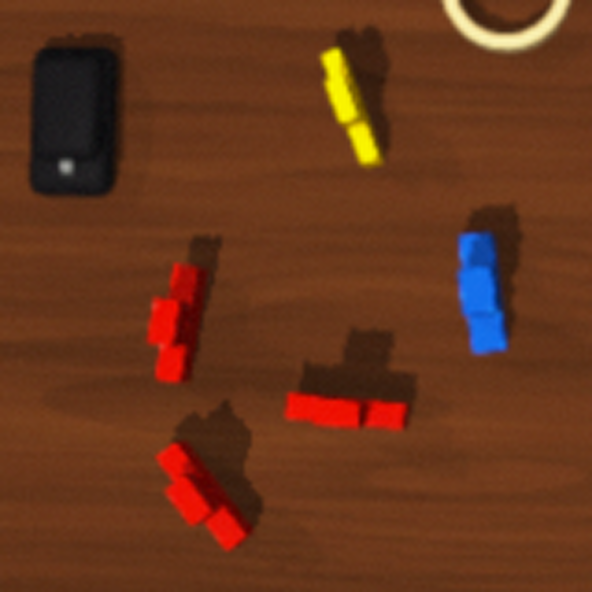

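View pics/t_jig.png

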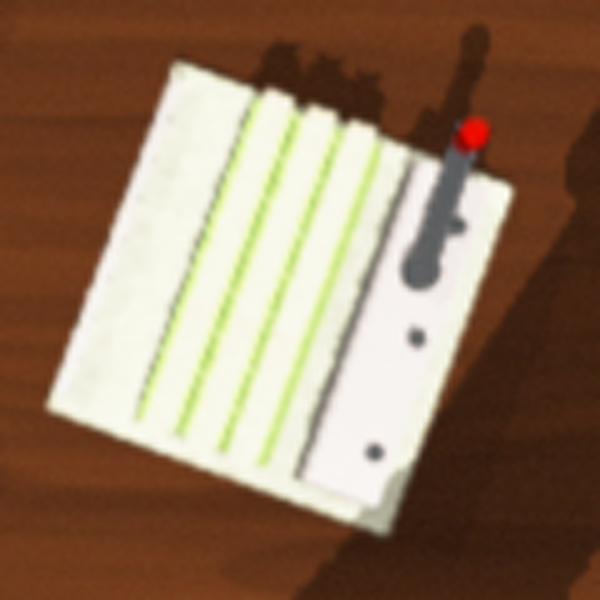

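View pics/s_jig.png

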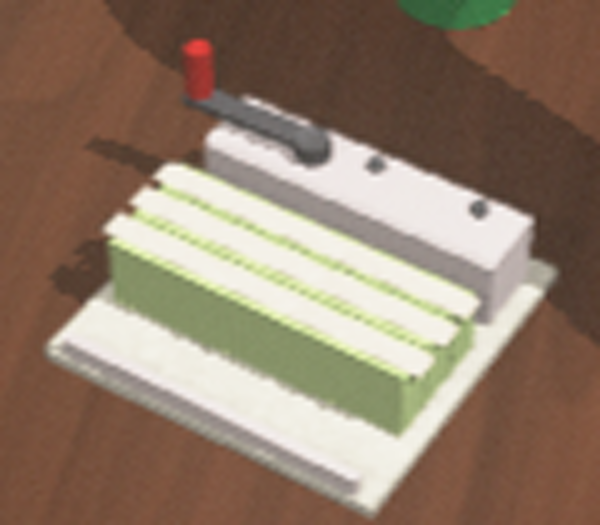

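View pics/s_sp.png

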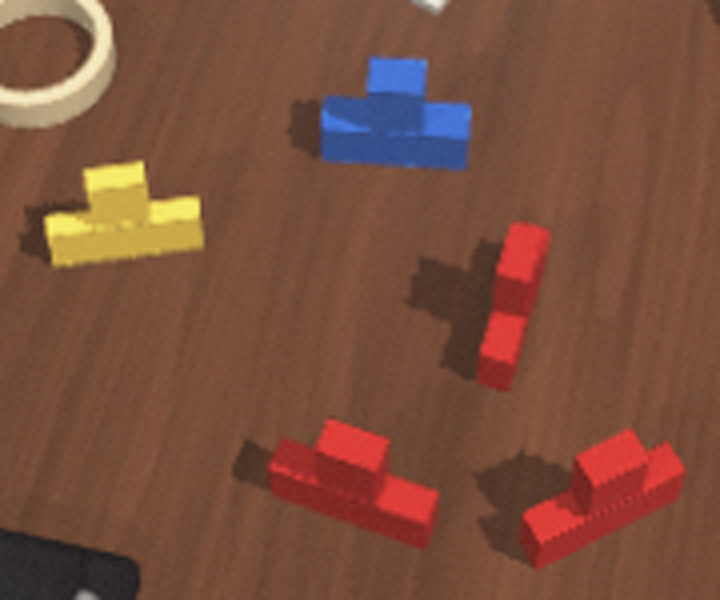

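```bash
cat > fit.py <<'E'
from h import *
import pickle
from scipy.optimize import least_squares, minimize
d=pickle.load(open("c0.pkl","rb")); T=d["top"];S=d["side"]
def tf(p,L):
    L=np.atleast_2d(L); c,s=np.cos(p[2]),np.sin(p[2])
    return np.c_[p[0]+c*L[:,0]-s*L[:,1],p[1]+s*L[:,0]+c*L[:,1],L[:,2]]
def mask(c,col):
    h=cv2.cvtColor(c["img"],cv2.COLOR_RGB2HSV); H,Sa,V=[h[...,i].astype(int) for i in range(3)]
    m={"yellow":(H>22)&(H<34),"red":((H<4)|(H>174)),"blue":(H>100)&(H<125)}[col]
    return m&(Sa>(190 if col!="yellow" else 170))&(V>(85 if col!="blue" else 75))
def boxes(t):
    r=[]
    for x,z0,z1 in((40,0,32),(15,30,70)):
        r.append(np.array([[a,b,e] for a in(-x,x) for b in(-t/2,t/2) for e in(z0,z1)],float))
    return r
SC=4
def render(c,p,t,win):
    x0,y0,x1,y1=win; im=np.zeros(((y1-y0)*SC,(x1-x0)*SC),np.uint8)
    for B in boxes(t):
        L=B.copy(); L[:,2]+=p[3] if len(p)>3 else 0
        q=(proj(c,tf(p,L))-[x0,y0]+.5)*SC-.5
        cv2.fillConvexPoly(im,cv2.convexHull(np.round(q*16).astype(np.int32)),255,shift=4)
    return cv2.resize(im,(x1-x0,y1-y0),interpolation=cv2.INTER_AREA)/255.
def fitsp(p0,t,col,views,verbose=True):
    res=[]
    W=[]
    for c in views:
        q=proj(c,[[p0[0],p0[1],30]])[0].astype(int); win=(max(q[0]-38,0),max(q[1]-38,0),min(q[0]+38,560),min(q[1]+38,420))
        m=mask(c,col)[win[1]:win[3],win[0]:win[2]].astype(np.uint8)
        n,lab,st,ce=cv2.connectedComponentsWithStats(m)
        # component closest to the window centre
        k=1+np.argmin([np.hypot(*(ce[i]-38))-0.05*st[i,4] for i in range(1,n)])
        W.append((c,win,(lab==k)*1.))
    f=lambda p: sum(np.abs(render(c,p,t,w)-m).sum() for c,w,m in W)
    best=None
    for yaw in np.arange(0,np.pi,np.pi/9):
        r=minimize(f,[p0[0],p0[1],yaw],method="Nelder-Mead",options=dict(initial_simplex=np.array([p0[0],p0[1],yaw])+[[0,0,0],[15,0,0],[0,15,0],[0,0,.3]],xatol=.05,fatol=.05,maxiter=150))
        if best is None or r.fun<best.fun: best=r
    return best.x,best.fun,[m.sum() for _,_,m in W]
E
python3 - <<'E'
from fit import *
co=[(95,130,8),(95,-55,8),(-95,-55,8),(-95,130,8)]
tp=np.array([(178,62),(513,187),(390,535),(47,408)])/5+[270,150]-.4
f=lambda p:(proj(T,tf(p,co))-tp).ravel()
r=least_squares(f,[490,-130,-.35]); print("top",r.x,r.fun.round(2))
cs=[(95,130,8),(-95,130,8),(-95,-55,8),(-85,0,52),(85,0,52),(-85,-40,52)]
sp=np.array([(50,350),(373,500),(556,270),(492,270),(207,140),(532,218)])/5+[225,140]-.4
g=lambda p:(proj(S,tf(p,cs))-sp).ravel()
r2=least_squares(g,r.x); print("side",r2.x,r2.fun.round(2))
r3=least_squares(lambda p:np.r_[f(p),g(p)],r.x); print("both",r3.x)
for col,t,p0 in(("yellow",12,(580,202)),("red",17,(427,318)),("blue",22,(456,109))):
    for v in([T],[S],[T,S]): print(col,*[np.round(a,3) for a in fitsp(p0,t,col,v)])
# overlay the gap
for w in (13.2,18.2,23.2): print(w,[proj(T,tf(r3.x,[(x,0,52),(x,w,52),(x,w+69,52)])).round(1).tolist() for x in(-80,0,80)])
# rectified top view of jig plane z=52
A=[(85,-45,52),(85,105,52),(-85,-45,52),(-85,105,52)]
for c,n,p in((T,"rt",r.x),(S,"rs",r2.x)):
    u=np.arange(-60,100,.25); v=np.arange(95,-95,-.5)
    X,Y=np.meshgrid(v,u,indexing="ij"); P=proj(c,tf(p,np.c_[X.ravel(),Y.ravel(),np.full(X.size,52.)])).reshape(X.shape+(2,)).astype(np.float32)
    im=cv2.remap(c["img"],P,None,cv2.INTER_CUBIC); cv2.imwrite(f"pics/{n}.png",im[:,:,::-1])
E
```

```text
top [ 4.99516362e+02 -1.43720187e+02 -3.26856309e-01] [-0.18  0.05  0.21  0.01 -0.29 -0.09  0.27  0.03]
side [ 5.00737786e+02 -1.43038410e+02 -3.29670598e-01] [-0.67 -0.55 -0.01  1.45  0.31 -0.34  0.47 -0.79 -0.33 -0.05  0.22 -0.11]
both [ 5.00285106e+02 -1.43348236e+02 -3.28424539e-01]
yellow [580.031 205.165   3.531] 19.11 [225.]Traceback (most recent call last):
  File "<stdin>", line 12, in <module>
  File "fit.py", line 33, in fitsp
    k=1+np.argmin([np.hypot(*(ce[i]-38))-0.05*st[i,4] for i in range(1,n)])
        ~~~~~~~~~^^^^^^^^^^^^^^^^^^^^^^^^^^^^^^^^^^^^^^^^^^^^^^^^^^^^^^^^^^
    return _wrapfunc(a, 'argmin', axis=axis, out=out, **kwds)
    return _wrapit(obj, method, *args, **kwds)
    result = getattr(arr, method)(*args, **kwds)
ValueError: attempt to get argmin of an empty sequence
```

Run:
```python
from fit import *
h=cv2.cvtColor(S["img"],cv2.COLOR_RGB2HSV)
for u,v in((220,300),(220,290),(208,298),(230,303),(290,277),(290,262),(278,266),(278,361),(265,362),(290,366)): print(u,v,h[v,u])
h=cv2.cvtColor(T["img"],cv2.COLOR_RGB2HSV)
print("top")
for u,v in((203,175),(209,190),(240,230),(241,240),(154,238),(160,225)): print(u,v,h[v,u])
```

```text
220 300 [ 22 164 205]
220 290 [ 22 162 206]
208 298 [ 25 157 227]
230 303 [ 18 147 153]
290 277 [111 152 143]
290 262 [110 169 208]
278 266 [111 156 147]
278 361 [  1 180 133]
265 362 [  1 184 130]
290 366 [  1 190 221]
top
203 175 [ 29 255 242]
209 190 [ 29 255 249]
240 230 [108 233 235]
241 240 [107 231 235]
154 238 [  2 254 237]
160 225 [  1 246 166]
```

```bash
python3 - <<'E'
s=open("fit.py").read()
a=s.index("    m={"); b=s.index("def boxes")
s=s[:a]+'''    top=c["k1"]<-.09
    if col=="yellow": return (H>(22 if top else 16))&(H<34)&(Sa>(170 if top else 135))&(V>120)
    if col=="red": return ((H<4)|(H>174))&(Sa>165)&(V>85)
    return (H>100)&(H<125)&(Sa>120)&(V>85)
'''+s[b:]
open("fit.py","w").write(s)
E
cat > run1.py <<'E'
from fit import *
J=np.array([500.2,-143.3,-.3282])
for col,t,p0 in(("yellow",12,(580,202)),("red",17,(427,318)),("blue",22,(456,109))):
    for v in([T],[S],[T,S]): print(col,*[np.round(a,3) for a in fitsp(p0,t,col,v)])
for w in (13.2,18.2,23.2): print(w,[proj(T,tf(J,[(x,0,52),(x,w,52),(x,w+69,52)])).round(1).tolist() for x in(-80,0,80)])
for c,n,p in((T,"rt",[499.5,-143.7,-.327]),(S,"rs",[500.7,-143,-.3297])):
    u=np.arange(-60,100,.25); v=np.arange(95,-95,-.5)
    X,Y=np.meshgrid(v,u,indexing="ij"); P=proj(c,tf(p,np.c_[X.ravel(),Y.ravel(),np.full(X.size,52.)])).reshape(X.shape+(2,)).astype(np.float32)
    im=cv2.remap(c["img"],P,None,cv2.INTER_CUBIC); cv2.imwrite(f"pics/{n}.png",im[:,:,::-1])
E
python3 run1.py
```

```text
yellow [5.79668e+02 2.05649e+02 3.89000e-01] 23.353 [211.]
yellow [5.81332e+02 2.04138e+02 3.97000e-01] 36.447 [697.]
yellow [580.864 204.937   3.527] 80.541 [211. 697.]
red [427.273 317.492   3.02 ] 100.345 [260.]
red [ 4.29715e+02  3.16592e+02 -1.27000e-01] 56.969 [755.]
red [ 4.29103e+02  3.16720e+02 -1.21000e-01] 167.867 [260. 755.]
blue [454.386 109.658   3.295] 27.235 [318.]
blue [457.117 108.515   3.304] 76.612 [694.]
blue [4.55497e+02 1.09609e+02 1.60000e-01] 115.639 [318. 694.]
13.2 [[[330.5, 243.2], [325.5, 241.3], [299.2, 231.5]], [[341.6, 212.8], [336.6, 211.0], [310.5, 201.2]], [[352.6, 182.7], [347.6, 180.9], [321.6, 171.2]]]
18.2 [[[330.5, 243.2], [323.6, 240.6], [297.3, 230.8]], [[341.6, 212.8], [334.7, 210.3], [308.6, 200.5]], [[352.6, 182.7], [345.7, 180.2], [319.7, 170.5]]]
23.2 [[[330.5, 243.2], [321.7, 239.9], [295.5, 230.1]], [[341.6, 212.8], [332.8, 209.6], [306.7, 199.8]], [[352.6, 182.7], [343.8, 179.5], [317.8, 169.8]]]
```

View pics/rt.png

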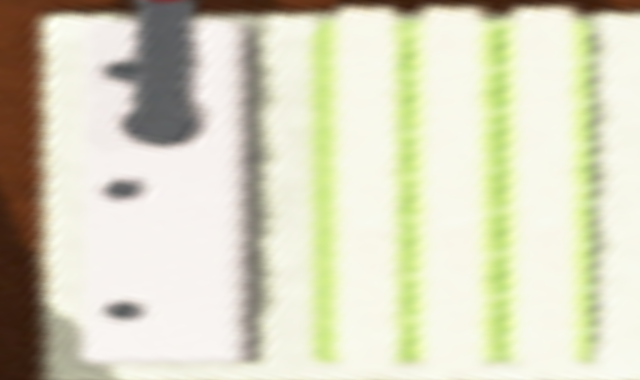

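View pics/rs.png

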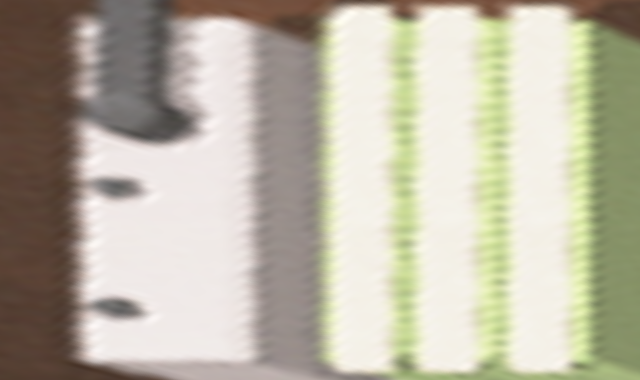

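```bash
cat > run2.py <<'E'
from fit import *
for c,n,w in((T,"ot.png",(120,200,200,275)),(S,"os.png",(240,330,320,390))):
    im=c["img"][:,:,::-1][w[1]:w[3],w[0]:w[2]]; im=cv2.resize(im,None,fx=7,fy=7,interpolation=cv2.INTER_CUBIC)
    for p,k in(([429.1,316.7,-.121],(0,255,0)),([427.3,317.5,-.122],(255,255,0))):
        for B in boxes(17):
            q=(proj(c,tf(p,B))-[w[0],w[1]]+.5)*7; cv2.polylines(im,[cv2.convexHull(q.astype(np.int32))],True,k,1)
    m=cv2.resize(mask(c,"red")[w[1]:w[3],w[0]:w[2]].astype(np.uint8)*255,None,fx=7,fy=7,interpolation=cv2.INTER_NEAREST)
    cv2.drawContours(im,cv2.findContours(m,0,1)[0],-1,(255,0,255),1)
    cv2.imwrite("pics/"+n,im)
E
python3 run2.py
```

```text
(no output)
```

View pics/ot.png

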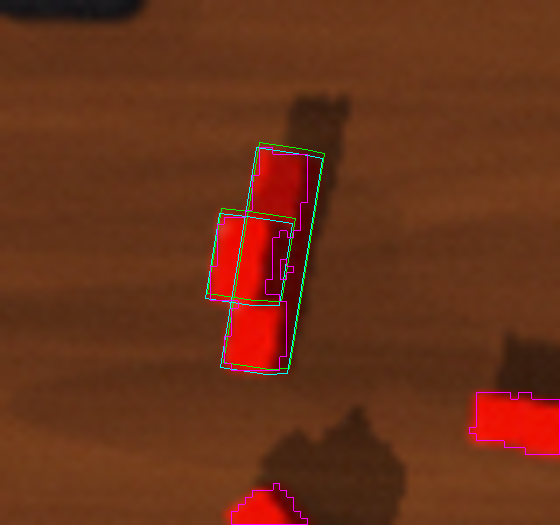

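View pics/os.png

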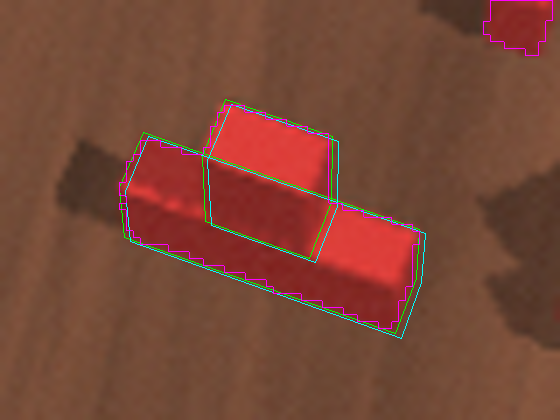

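The red look-alikes are at top px (157,237), (204,261) and (165,284), 533, 419 and 427 mm from the base. The one meant is (157,237), the farthest; the enlarged overlay confirms it, at about (428.5, 317), yaw -0.12. The panel runs from y≈18 to y≈87.5, so the gap should be 18.2 mm, which points to red.

```bash
cat >> h.py <<'E'
def th(): 
    R=observe()["tool_rot"]; return np.arctan2(R[1,0],R[0,0])
def plan(tgts,step=55,ang=.18,zstep=None):
    """tgts: (x,y,z,theta). prints rows in tool axes"""
    s=observe(); R=s["tool_rot"]; p=s["ee_pos"].copy(); t=np.arctan2(R[1,0],R[0,0])
    off=[];sp=[]
    for g in tgts:
        dp=np.array(g[:3])-p; dt=t-g[3]
        n=max(1,int(np.ceil(max(np.linalg.norm(dp)/step,abs(dt)/ang))))
        for i in range(n):
            c,q=np.cos(t),np.sin(t); M=np.array([[c,q,0],[q,-c,0],[0,0,-1.]])
            off.append((M.T@(dp/n)).round(1).tolist()); sp.append(round(dt/n,3)); t-=dt/n
        p=np.array(g[:3],float); t=g[3]
    for i in range(0,len(off),5): print('"offset":',off[i:i+5],'"spin":',sp[i:i+5])
    return off,sp
def st():
    s=observe(); print("t",round(s["time"],2),"p",s["ee_pos"].round(1),"th",round(th(),4),"F",s["wrist_force"].round(1),"T",s["wrist_torque"].round(2),"op",round(s["opening"],1))
E
python3 -c "
from h import *
plan([(370,-200,240,.2),(420,100,200,0),(428.5,317,130,-.121)])"
```

```text
"offset": [[34.2, -38.2, 1.2], [33.4, -38.9, 1.2], [32.6, -39.5, 1.2], [31.8, -40.2, 1.2], [30.9, -40.9, 1.2]] "spin": [np.float64(0.021), np.float64(0.021), np.float64(0.021), np.float64(0.021), np.float64(0.021)]
"offset": [[30.1, -41.5, 1.2], [29.2, -42.1, 1.2], [28.3, -42.7, 1.2], [18.1, -47.3, 6.7], [16.5, -47.9, 6.7]] "spin": [np.float64(0.021), np.float64(0.021), np.float64(0.021), 0.033, 0.033]
"offset": [[14.9, -48.4, 6.7], [13.3, -48.9, 6.7], [11.6, -49.3, 6.7], [10.0, -49.7, 6.7], [1.7, -43.4, 14.0]] "spin": [0.033, 0.033, 0.033, 0.033, 0.024]
"offset": [[0.6, -43.4, 14.0], [-0.4, -43.4, 14.0], [-1.5, -43.4, 14.0], [-2.5, -43.4, 14.0]] "spin": [0.024, 0.024, 0.024, 0.024]
```

Call:
step_arm([
  [34, -38, 1],
  [33, -39, 1],
  [33, -40, 1],
  [32, -40, 1],
  [31, -41, 1],
], spin=[0.02, 0.02, 0.02, 0.02, 0.02], grip=1)

```text
time: 0.72
ee_pos: [315.0, -339.2, 242.2]
tool_rot: [[0.967, 0.254, -0.003], [0.254, -0.967, 0.002], [-0.003, -0.003, -1.0]]
wrist_force: [0.5, 0.3, 0.3]
opening: 85.8
```

Call:
step_arm([
  [30, -42, 1],
  [29, -42, 1],
  [28, -43, 1],
  [18, -47, 7],
  [17, -48, 7],
], spin=[0.02, 0.02, 0.02, 0.033, 0.033])

```text
time: 1.35
ee_pos: [389.0, -87.1, 225.2]
tool_rot: [[0.992, 0.127, -0.002], [0.127, -0.992, 0.002], [-0.002, -0.002, -1.0]]
wrist_force: [1.8, 0.5, -0.3]
opening: 85.6
```

Call:
step_arm([
  [15, -48, 7],
  [13, -49, 7],
  [12, -49, 7],
  [10, -50, 7],
  [2, -43, 14],
], spin=[0.033, 0.033, 0.033, 0.033, 0.024])

```text
time: 1.98
ee_pos: [426.8, 163.6, 182.6]
tool_rot: [[0.999, -0.036, -0.0], [-0.036, -0.999, 0.002], [-0.0, -0.002, -1.0]]
wrist_force: [0.7, 0.6, -0.4]
opening: 85.3
```

```bash
python3 -c "
from h import *
st();plan([(428.5,317,130,-.121)])"
```

```text
t 1.98 p [426.8 163.6 182.6] th -0.0356 F [ 0.7  0.6 -0.4] T [-0.04 -0.05 -0.04] op 85.3
"offset": [[-1.3, -51.1, 17.5], [-2.7, -51.1, 17.5], [-4.2, -51.0, 17.5]] "spin": [np.float64(0.028), np.float64(0.028), np.float64(0.028)]
```

Call:
step_arm([
  [-1, -51, 17],
  [-3, -51, 17],
  [-4, -48, 17],
  [0, 0, 0],
], spin=[0.028, 0.028, 0.028, 0])

```text
time: 2.48
ee_pos: [426.8, 321.7, 128.4]
tool_rot: [[0.993, -0.119, -0.002], [-0.119, -0.993, 0.002], [-0.003, -0.002, -1.0]]
wrist_force: [0.2, -1.1, 0.1]
opening: 85.5
```

```bash
python3 -c "
from h import *
st();plan([(428.5,317,57,-.121)],step=30)
c=cams.camera('side');save(c,'g1.png',(220,270,360,390),5)"
```

```text
t 2.48 p [426.8 321.7 128.4] th -0.1193 F [ 0.2 -1.1  0.1] T [-0.03  0.    0.03] op 85.5
"offset": [[0.7, 1.5, 23.8], [0.7, 1.5, 23.8], [0.7, 1.5, 23.8]] "spin": [np.float64(0.001), np.float64(0.001), np.float64(0.001)]
```

View pics/g1.png

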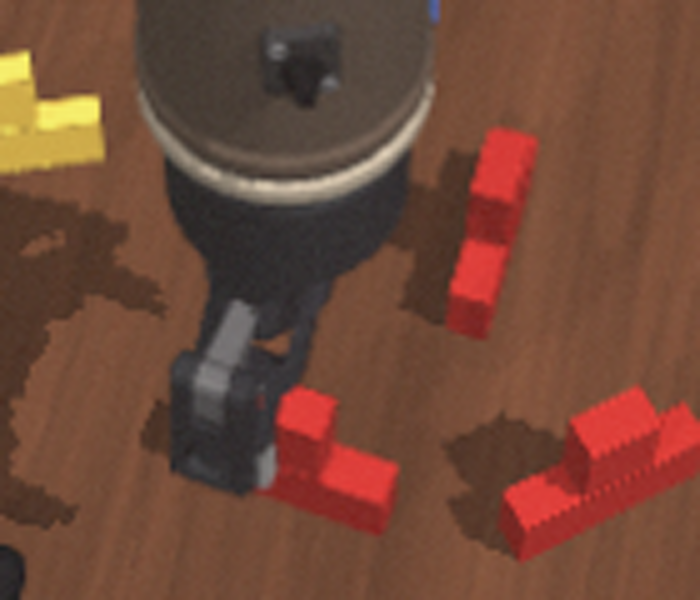

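Call:
step_arm([
  [0.7, 2, 24],
  [0.7, 2, 24],
  [0.5, 1, 23],
  [0, 0, 0],
], spin=[0, 0, 0, 0])

```text
time: 3.02
ee_pos: [430.7, 308.2, 57.2]
tool_rot: [[0.992, -0.126, -0.0], [-0.126, -0.992, -0.002], [-0.0, 0.002, -1.0]]
wrist_force: [0.2, -0.8, -1.2]
opening: 85.3
```

Call:
step_arm([
  [0, 0, 0],
  [0, 0, 0],
  [0, 0, 0],
  [0, 0, 0],
], spin=[0, 0, 0, 0], grip=0)

```text
time: 3.52
ee_pos: [432.5, 308.0, 60.4]
tool_rot: [[0.992, -0.128, 0.003], [-0.128, -0.992, 0.0], [0.003, -0.001, -1.0]]
wrist_force: [0.8, 0.4, -1.1]
opening: 15.9
```

```bash
python3 -c "
from h import *
st()"
```

```text
t 3.52 p [432.5 308.   60.4] th -0.128 F [ 0.8  0.4 -1.1] T [0.03 0.   0.01] op 15.9
```

Call:
step_arm([
  [0, 0, -20],
  [0, 0, -30],
  [0, 0, 0],
], spin=[0, 0, 0])

```text
time: 3.9
ee_pos: [432.0, 308.2, 111.9]
tool_rot: [[0.992, -0.127, 0.003], [-0.127, -0.992, -0.0], [0.003, -0.0, -1.0]]
wrist_force: [0.4, -0.3, -0.9]
opening: 15.6
```

```bash
python3 -c "
from h import *
st()
c=cams.camera('side');save(c,'g2.png',(220,250,360,370),5)
c=cams.camera('top');save(c,'g2t.png',(100,170,220,290),5)"
```

```text
t 3.9 p [432.  308.2 111.9] th -0.1273 F [ 0.4 -0.3 -0.9] T [-0.    0.01 -0.04] op 15.6
```

View pics/g2.png

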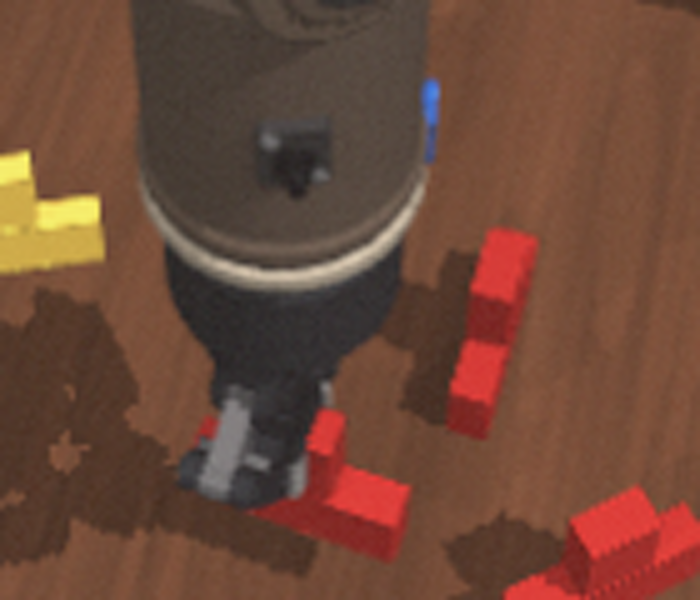

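View pics/g2t.png

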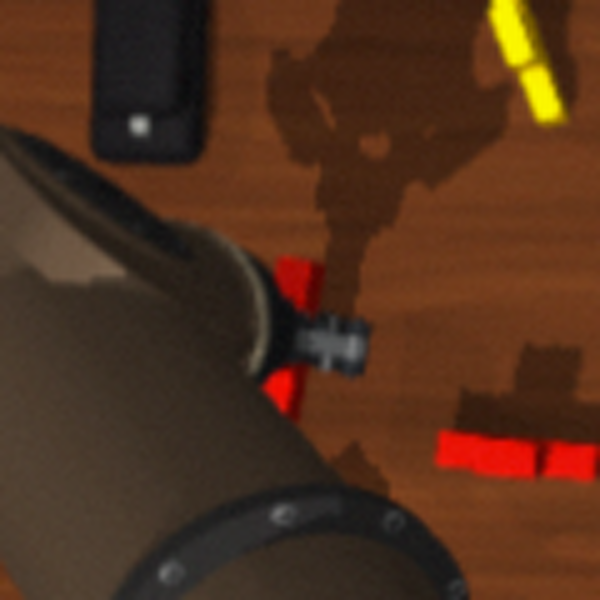

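```bash
cat > ov.py <<'E'
from fit import *
import sys
def overlay(c,ps,t,w,sc,n):
    im=c["img"][:,:,::-1][w[1]:w[3],w[0]:w[2]]; im=cv2.resize(im,None,fx=sc,fy=sc,interpolation=cv2.INTER_CUBIC)
    for p,k in zip(ps,((0,255,0),(255,255,0),(255,0,255))):
        for B in boxes(t):
            L=B.copy();L[:,2]=L[:,2]+p[3]; L[L[:,2]==30+p[3],2]+=2
            q=(proj(c,tf(p,L))-[w[0],w[1]]+.5)*sc; q=q.astype(np.int32).reshape(2,2,2,2)
            for ax in range(3):
                for e in np.moveaxis(q,ax,0).reshape(2,4,2).transpose(1,0,2): cv2.line(im,e[0].tolist(),e[1].tolist(),k,1)
    cv2.imwrite("pics/"+n,im)
def inhand(d,dz):
    s=observe(); t=th(); p=s["ee_pos"]; return [p[0]+d*np.cos(t),p[1]+d*np.sin(t),t,p[2]-dz]
E
python3 - <<'E'
from ov import *
ps=[inhand(-5,60.5),inhand(-1,60.5)]
overlay(cams.camera("side"),ps,17,(230,320,310,370),9,"i1s.png")
overlay(cams.camera("top"),ps,17,(130,200,200,260),9,"i1t.png")
E
```

```text
(no output)
```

View pics/i1s.png

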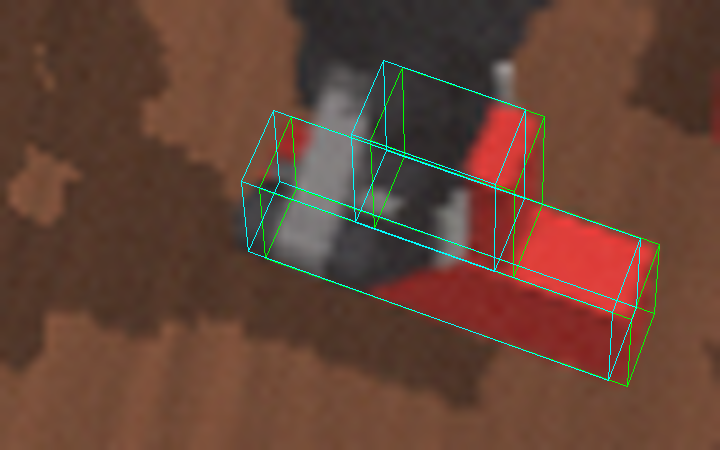

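View pics/i1t.png

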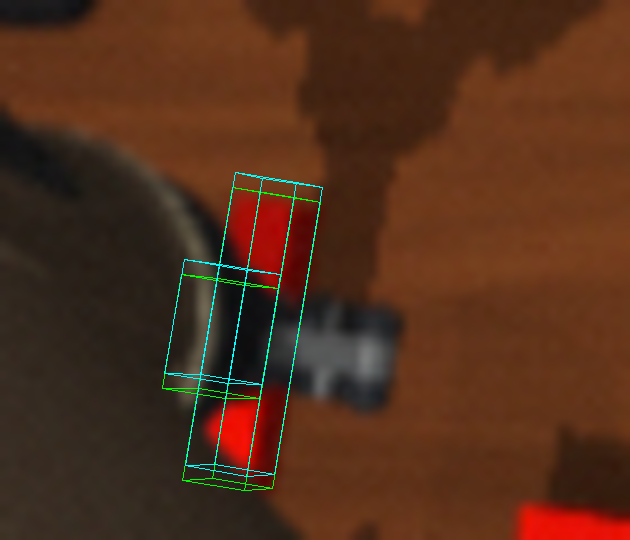

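```bash
python3 -c "
from h import *
plan([(440,230,185,-.15),(507.8,-100,185,-.328),(507.8,-136.4,160,-.328)],step=45)"
```

```text
"offset": [[6.3, 25.0, -25.3], [6.5, 24.9, -25.3], [6.7, 24.9, -25.3], [14.5, 39.5, 0.0], [15.4, 39.2, 0.0]] "spin": [np.float64(0.008), np.float64(0.008), np.float64(0.008), 0.022, 0.022]
"offset": [[16.3, 38.8, 0.0], [17.1, 38.5, 0.0], [18.0, 38.1, 0.0], [18.8, 37.7, 0.0], [19.7, 37.2, 0.0]] "spin": [0.022, 0.022, 0.022, 0.022, 0.022]
"offset": [[20.5, 36.8, 0.0], [11.7, 34.5, 25.0]] "spin": [0.022, 0.0]
```

Call:
step_arm([
  [6, 25, -25],
  [6.5, 25, -25],
  [7, 25, -25],
  [14, 39, 0],
  [15, 39, 0],
], spin=[0.01, 0.01, 0.01, 0.022, 0.022])

```text
time: 4.72
ee_pos: [453.6, 146.5, 182.5]
tool_rot: [[0.981, -0.195, -0.008], [-0.195, -0.981, -0.005], [-0.007, 0.007, -1.0]]
wrist_force: [-0.4, 0.3, -1.8]
opening: 16.0
```

Call:
step_arm([
  [16, 39, 0],
  [17, 38, 0],
  [18, 38, 0],
  [19, 38, 0],
  [20, 37, 0],
], spin=[0.022, 0.022, 0.022, 0.022, 0.022])

```text
time: 5.35
ee_pos: [494.3, -66.8, 179.4]
tool_rot: [[0.953, -0.304, -0.014], [-0.304, -0.953, -0.006], [-0.012, 0.01, -1.0]]
wrist_force: [1.3, -1.0, -0.5]
opening: 15.8
```

```bash
python3 -c "
from h import *
st();plan([(507.8,-136.4,165,-.328)],step=30)"
```

```text
t 5.35 p [494.3 -66.8 179.4] th -0.3088 F [ 1.3 -1.  -0.5] T [-0.   -0.06  0.02] op 15.8
"offset": [[11.4, 20.7, 4.8], [11.5, 20.7, 4.8], [11.6, 20.6, 4.8]] "spin": [np.float64(0.006), np.float64(0.006), np.float64(0.006)]
```

Call:
step_arm([
  [11, 21, 5],
  [11, 20, 5],
  [10, 16, 3],
  [0, 0, 0],
  [0, 0, 0],
], spin=[0.006, 0.006, 0.006, 0, 0])

```text
time: 5.98
ee_pos: [505.4, -136.1, 162.6]
tool_rot: [[0.945, -0.326, -0.02], [-0.326, -0.945, -0.006], [-0.017, 0.012, -1.0]]
wrist_force: [0.3, -0.6, -0.7]
opening: 16.0
```

```bash
python3 -c "
from h import *
st();print(observe()['tool_rot'].round(4));plan([(507.8,-136.4,150,-.328)],step=30)"
```

```text
t 5.97 p [ 505.4 -136.1  162.6] th -0.3325 F [ 0.3 -0.6 -0.7] T [ 0.   -0.03 -0.02] op 16.0
[[ 0.9451 -0.3262 -0.0203]
 [-0.3264 -0.9452 -0.0056]
 [-0.0173  0.0119 -0.9998]]
"offset": [[2.4, -0.5, 12.6]] "spin": [np.float64(-0.005)]
```

```bash
cat >> ov.py <<'E'
J=np.array([500.1,-143.4,-.3283])
def tojig(P):
    c,s=np.cos(J[2]),np.sin(J[2]); d=np.array(P)[:2]-J[:2]; return np.array([c*d[0]+s*d[1],-s*d[0]+c*d[1],P[2]])
def bottom(off=(-5,0,60.5)):
    s=observe(); R=s["tool_rot"]
    L={}
    for n,x in(("c",0),("+",40),("-",-40)): L[n]=tojig(s["ee_pos"]+R@(np.array(off)+[x,0,0])).round(1)
    z=R[:,2]; print("bottom jig",L,"yawerr",round(th()-J[2],4),"tilt jig",np.round([np.cos(J[2])*z[0]+np.sin(J[2])*z[1],-np.sin(J[2])*z[0]+np.cos(J[2])*z[1]],4)); return L
def jigplan(target,yaw=0,off=(-5,0,60.5),step=20):
    """move so that bottom centre reaches target (jig); rows in actual tool frame"""
    s=observe(); R=s["tool_rot"]; cur=s["ee_pos"]+R@np.array(off)
    g=tf(J,[[target[0],target[1],target[2]]])[0]
    dt=th()-(J[2]+yaw); d=R.T@(g-cur)
    # turning about tool z moves the off point: compensate
    c,q=np.cos(dt),np.sin(dt); o=np.array(off); d-=np.array([c*o[0]-q*o[1],q*o[0]+c*o[1],o[2]])-o
    n=max(1,int(np.ceil(np.linalg.norm(d)/step))); print(n,"rows of",(d/n).round(2),"spin",round(dt/n,4))
E
python3 - <<'E'
from ov import *
bottom(); jigplan((0,9.1,75))
E
```

```text
bottom jig {'c': array([ -3.4,   8. , 102.2]), '+': array([ 36.6,   7.8, 101.5]), '-': array([-43.4,   8.1, 102.9])} yawerr -0.0042 tilt jig [-0.0174 -0.0119]
2 rows of [ 1.93 -0.74 13.57] spin -0.0021
```

Call:
step_arm([
  [2, -0.7, 13.5],
  [1.5, -0.7, 13.5],
  [0, 0, 0],
], spin=[-0.002, -0.002, 0])

```text
time: 6.35
ee_pos: [508.7, -133.5, 133.5]
tool_rot: [[0.948, -0.319, -0.021], [-0.319, -0.948, -0.005], [-0.018, 0.011, -1.0]]
wrist_force: [-0.2, -0.8, -0.6]
opening: 16.0
```

Run:
```python
from ov import *
st();L=bottom(); jigplan((0,9.1,55))
c=L['c']; P=tf(J,[c])[0]; p=[P[0],P[1],th(),P[2]]
overlay(cams.camera("side"),[p],17,(230,130,340,230),7,"j1s.png")
overlay(cams.camera("top"),[p],17,(285,155,395,255),7,"j1t.png")
```

```text
t 6.35 p [ 508.7 -133.5  133.5] th -0.3248 F [-0.2 -0.8 -0.6] T [-0.04  0.   -0.01] op 16.0
bottom jig {'c': array([-1.1, 11.4, 73.1]), '+': array([38.8, 11.5, 72.4]), '-': array([-41.1,  11.3,  73.8])} yawerr 0.0035 tilt jig [-0.0179 -0.0111]
1 rows of [ 1.46  2.12 18.09] spin 0.0035
```

View pics/j1s.png

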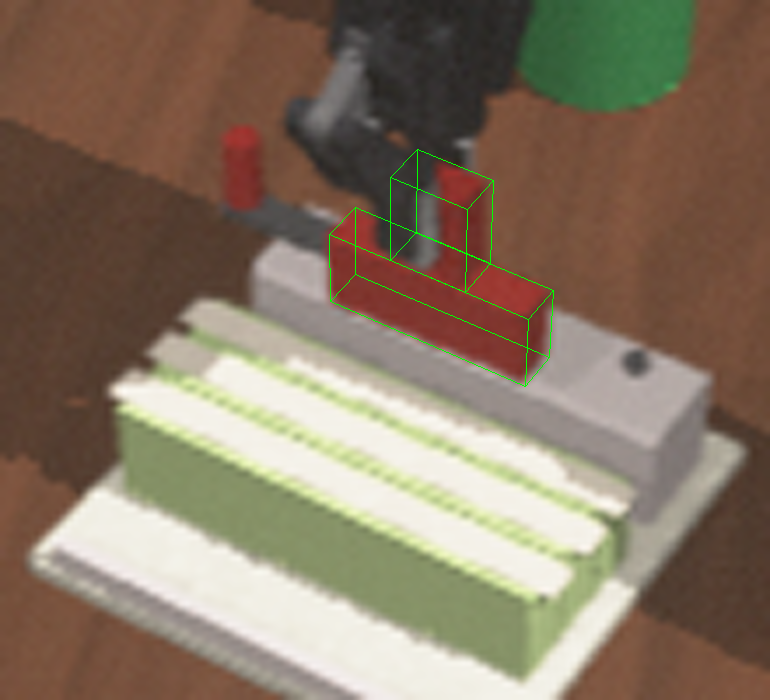

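View pics/j1t.png

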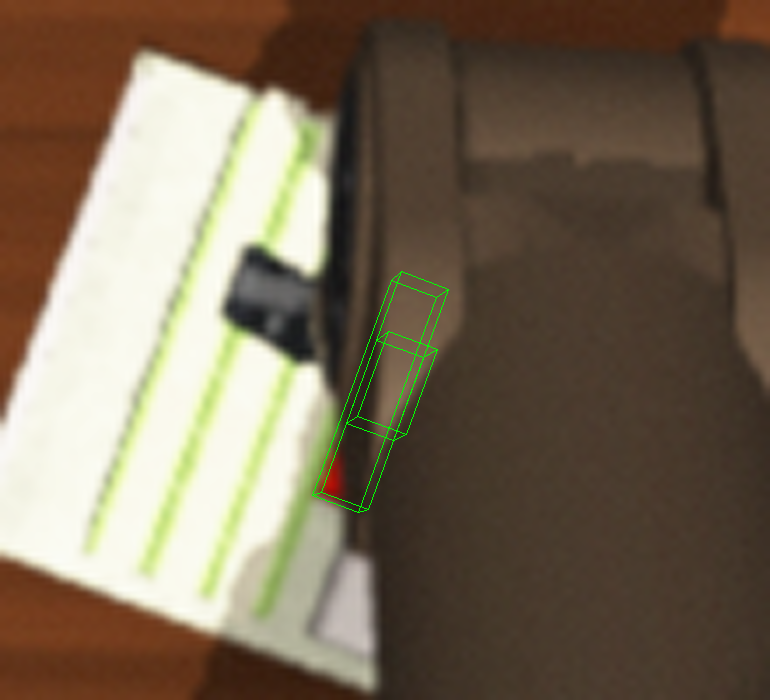

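Call:
step_arm([
  [1, 1.5, 8],
  [0.5, 0.6, 7],
  [0, 0, 0],
], spin=[0.003, 0, 0])

```text
time: 6.82
ee_pos: [510.0, -136.8, 119.0]
tool_rot: [[0.946, -0.323, -0.018], [-0.323, -0.946, -0.005], [-0.015, 0.011, -1.0]]
wrist_force: [0.2, 0.1, -0.1]
opening: 16.1
```

Run:
```python
from ov import *
st();L=bottom(); jigplan((0,9.1,46))
```

```text
t 6.83 p [ 510.  -136.8  119. ] th -0.3287 F [ 0.2  0.1 -0.1] T [-0.03 -0.03 -0.05] op 16.1
bottom jig {'c': array([ 1.3,  8.8, 58.6]), '+': array([41.3,  8.8, 58. ]), '-': array([-38.7,   8.8,  59.2])} yawerr -0.0004 tilt jig [-0.0154 -0.011 ]
1 rows of [-1.14 -0.43 12.6 ] spin -0.0004
```

Call:
step_arm([
  [-0.5, 0, 5],
  [0, -0.3, 5],
  [0, 0, 3],
], spin=[0, 0, 0])

```text
time: 7.2
ee_pos: [509.8, -136.3, 105.5]
tool_rot: [[0.946, -0.323, -0.017], [-0.323, -0.946, -0.005], [-0.014, 0.011, -1.0]]
wrist_force: [0.8, 1.1, -0.9]
opening: 16.0
```

Run:
```python
from ov import *
st();L=bottom(); jigplan((0,9.1,36))
```

```text
t 7.2 p [ 509.8 -136.3  105.5] th -0.3288 F [ 0.8  1.1 -0.9] T [ 0.18 -0.1   0.  ] op 16.0
bottom jig {'c': array([ 1. ,  9.2, 45.1]), '+': array([41. ,  9.2, 44.5]), '-': array([-39. ,   9.2,  45.7])} yawerr -0.0005 tilt jig [-0.0145 -0.0106]
1 rows of [-0.84  0.01  9.13] spin -0.0005
```

It is inside the lead-in with hardly any force, so I keep going down.

Call:
step_arm([
  [-0.3, 0, 4],
  [0, 0, 4],
  [0, 0, 4],
  [0, 0, 0],
], spin=[0, 0, 0, 0])

```text
time: 7.7
ee_pos: [509.2, -136.1, 92.4]
tool_rot: [[0.946, -0.323, -0.017], [-0.323, -0.947, -0.005], [-0.015, 0.011, -1.0]]
wrist_force: [-0.4, 0.1, -1.0]
opening: 16.0
```

Run:
```python
from ov import *
st();L=bottom(); jigplan((0,9.1,26))
```

```text
t 7.7 p [ 509.2 -136.1   92.4] th -0.3286 F [-0.4  0.1 -1. ] T [ 0.06 -0.01  0.03] op 16.0
bottom jig {'c': array([ 0.3,  9.2, 32. ]), '+': array([40.3,  9.2, 31.4]), '-': array([-39.7,   9.2,  32.6])} yawerr -0.0003 tilt jig [-0.0149 -0.0105]
1 rows of [-0.23  0.04  6.01] spin -0.0003
```

Call:
step_arm([
  [0, 0, 4],
  [0, 0, 3],
  [0, 0, 0],
], spin=[0, 0, 0])

```text
time: 8.07
ee_pos: [509.2, -136.1, 85.1]
tool_rot: [[0.946, -0.323, -0.017], [-0.323, -0.947, -0.005], [-0.015, 0.01, -1.0]]
wrist_force: [-0.1, -0.0, -0.8]
opening: 15.9
```

Call:
step_arm([
  [0, 0, 2],
  [0, 0, 2],
  [0, 0, 0],
], spin=[0, 0, 0])

```text
time: 8.45
ee_pos: [509.3, -136.1, 83.0]
tool_rot: [[0.946, -0.323, -0.016], [-0.323, -0.946, -0.006], [-0.014, 0.011, -1.0]]
wrist_force: [-1.1, -0.3, 0.2]
opening: 16.2
```

Run:
```python
from ov import *
st();L=bottom()
```

```text
t 8.45 p [ 509.3 -136.1   83. ] th -0.3286 F [-1.1 -0.3  0.2] T [ 0.16 -0.   -0.05] op 16.2
bottom jig {'c': array([ 0.5,  9.2, 22.5]), '+': array([40.5,  9.2, 22. ]), '-': array([-39.5,   9.2,  23.1])} yawerr -0.0003 tilt jig [-0.0135 -0.0108]
```

Call:
step_arm([
  [0, 0, 0],
  [0, 0, 0],
  [0, 0, 0],
  [0, 0, 0],
], spin=[0, 0, 0, 0], grip=0.6)

```text
time: 8.95
ee_pos: [509.3, -136.5, 82.8]
tool_rot: [[0.946, -0.323, -0.016], [-0.323, -0.946, -0.006], [-0.013, 0.011, -1.0]]
wrist_force: [0.8, 0.2, -0.7]
opening: 51.1
```

Call:
step_arm([
  [0, 0, -20],
  [0, 0, -30],
  [0, 0, -30],
  [-20, -30, -20],
  [-20, -40, 0],
], spin=[0, 0, 0, 0, 0])

```text
time: 9.57
ee_pos: [495.5, -58.6, 184.8]
tool_rot: [[0.944, -0.329, -0.018], [-0.329, -0.944, -0.007], [-0.014, 0.012, -1.0]]
wrist_force: [0.4, 0.6, 0.1]
opening: 51.1
```

Run:
```python
from ov import *
st()
p=[*tf(J,[[0.5,9.2,22]])[0]]; p=[p[0],p[1],J[2],22]
overlay(cams.camera("side"),[p],17,(230,130,340,230),7,"k1s.png")
overlay(cams.camera("top"),[p],17,(285,155,395,255),7,"k1t.png")
```

```text
t 9.57 p [495.5 -58.6 184.8] th -0.3358 F [0.4 0.6 0.1] T [ 0.04 -0.05 -0.02] op 51.1
```

View pics/k1s.png

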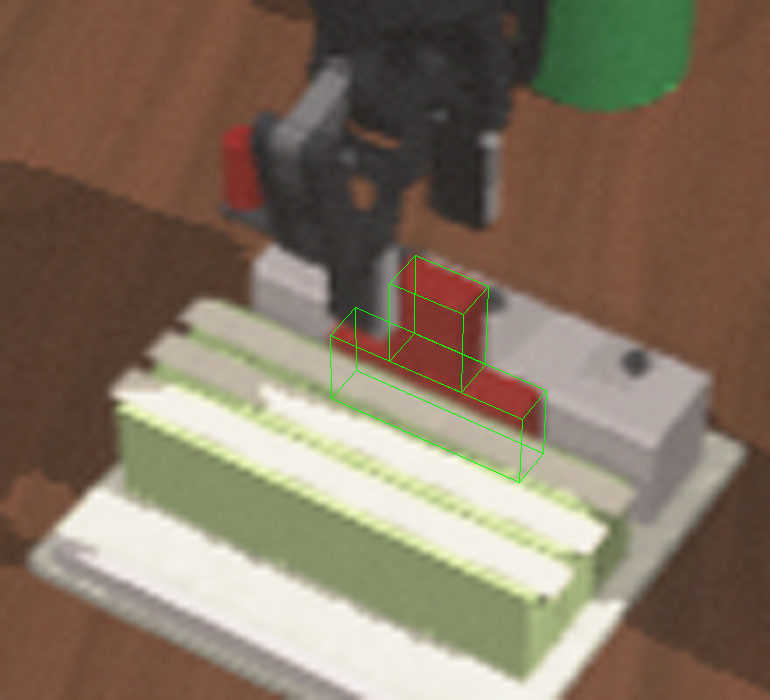

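View pics/k1t.png

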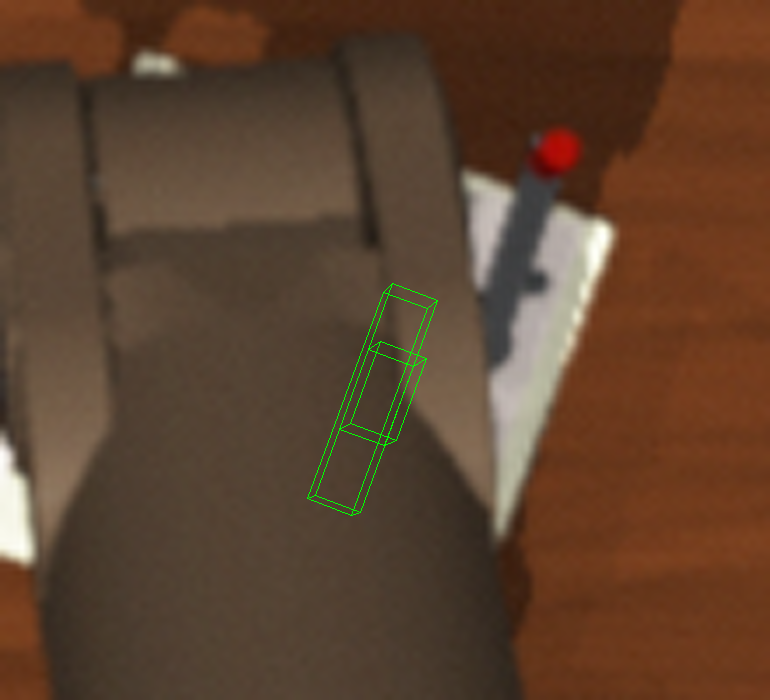

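Run:
```python
from ov import *
P=back(T,[[364.2,176.2],[364.0,176.0]],95); 
Q=back(S,[[225+198/5-.4,140+46/5]],95)
for p in (*P,*Q):
    j=tojig(p); print(p.round(1),j.round(1),"r",np.hypot(j[0]-32,j[1]+20).round(1),"ang",np.arctan2(j[1]+20,j[0]-32).round(3))
```

```text
[ 587.4 -191.3   95. ] [ 98.1 -17.1  95. ] r 66.2 ang 0.043
[ 587.9 -190.8   95. ] [ 98.4 -16.5  95. ] r 66.5 ang 0.052
[ 589.3 -191.3   95. ] [ 99.9 -16.6  95. ] r 68.0 ang 0.05
```

Run:
```python
from ov import *
print(observe()["joint_positions"].round(2))
g=tf(J,[[99.5,-17,0]])[0]; print(g)
plan([(g[0],g[1],160,J[2]+.05)],step=45)
```

```text
[ 0.19  0.33 -0.25  1.93  0.1   0.91 -2.  ]
[ 588.8045061  -191.57427319    0.        ]
"offset": [[33.4, 25.1, 6.0], [33.1, 25.5, 6.0], [32.8, 25.9, 6.0], [32.4, 26.3, 6.0]] "spin": [np.float64(-0.012), np.float64(-0.012), np.float64(-0.012), np.float64(-0.012)]
```

Call:
step_arm([
  [33, 25, 6],
  [33, 25, 6],
  [32, 24, 6],
  [25, 19, 5],
  [0, 0, 0],
], spin=[-0.012, -0.012, -0.012, -0.012, 0], grip=0.38)

```text
time: 10.3
ee_pos: [585.3, -183.8, 158.1]
tool_rot: [[0.963, -0.27, -0.02], [-0.27, -0.963, -0.005], [-0.018, 0.01, -1.0]]
wrist_force: [-1.3, -0.5, -0.1]
opening: 32.3
```

Run:
```python
from ov import *
st(); s=observe(); print(tojig(s["ee_pos"]).round(1), s["tool_rot"][:,2].round(4))
# tips/pad point along tool z
jigplan((99.5,-17,110),yaw=.05,off=(0,0,0),step=25)
save(cams.camera("side"),"l1.png",(220,120,360,230),5)
save(cams.camera("top"),"l1t.png",(300,130,420,240),5)
```

```text
t 10.3 p [ 585.3 -183.8  158.1] th -0.2737 F [-1.3 -0.5 -0.1] T [ 0.07  0.02 -0.01] op 32.3
[ 93.7 -10.8 158.1] [-0.0204 -0.0051 -0.9998]
2 rows of [ 3.17  3.03 24.01] spin 0.0023
```

View pics/l1.png

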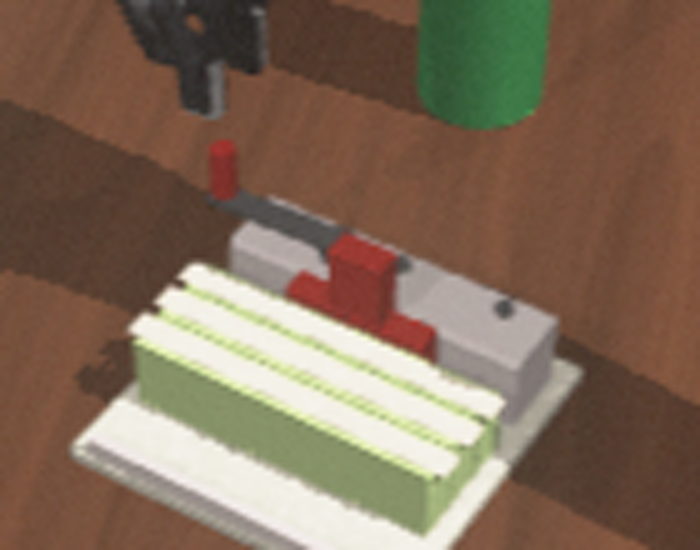

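Call:
step_arm([
  [4, 4, 15],
  [3, 2, 15],
  [0, 0, 8],
  [0, 0, 0],
], spin=[0, 0, 0, 0])

```text
time: 10.9
ee_pos: [588.0, -186.6, 117.5]
tool_rot: [[0.964, -0.265, -0.022], [-0.265, -0.964, -0.003], [-0.02, 0.009, -1.0]]
wrist_force: [-0.2, 0.2, 0.4]
opening: 32.4
```

Run:
```python
from ov import *
st(); s=observe(); print(tojig(s["ee_pos"]).round(1), s["tool_rot"][:,2].round(4))
jigplan((99.5,-17,86),yaw=.05,off=(0,0,0),step=12)
save(cams.camera("side"),"l2.png",(230,120,310,190),9)
```

```text
t 10.9 p [ 588.  -186.6  117.5] th -0.2681 F [-0.2  0.2  0.4] T [ 0.07 -0.01 -0.03] op 32.4
[ 97.1 -12.6 117.5] [-0.022  -0.0028 -0.9998]
3 rows of [ 0.91  1.43 10.51] spin 0.0034
```

View pics/l2.png

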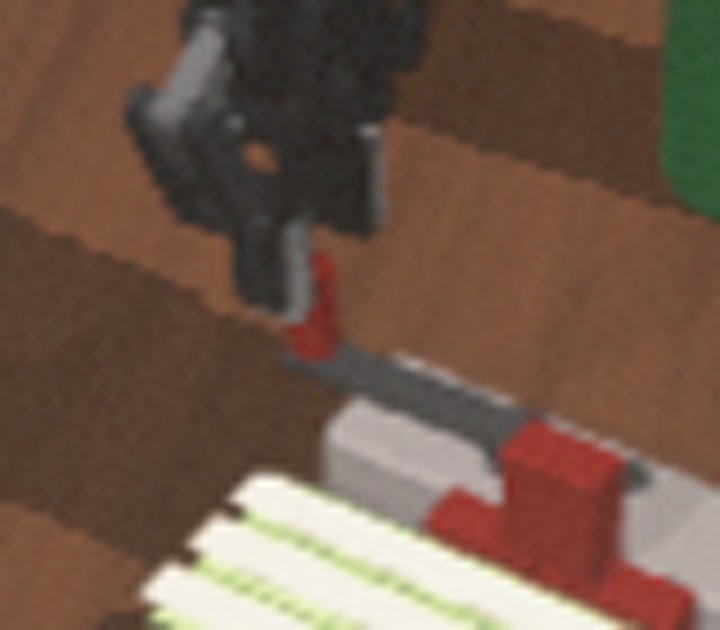

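Call:
step_arm([
  [2, 3.5, 0],
  [0, 0, 0],
], spin=[0, 0])

```text
time: 11.2
ee_pos: [589.8, -190.8, 118.7]
tool_rot: [[0.964, -0.265, -0.02], [-0.265, -0.964, -0.003], [-0.019, 0.008, -1.0]]
wrist_force: [0.5, 0.2, 0.4]
opening: 32.4
```

Run:
```python
from ov import *
st(); s=observe(); print(tojig(s["ee_pos"]).round(1))
jigplan((99.5,-17,86),yaw=.05,off=(0,0,0),step=12)
```

```text
t 11.2 p [ 589.8 -190.8  118.7] th -0.2679 F [0.5 0.2 0.4] T [ 0.04 -0.03  0.02] op 32.4
[100.2 -16.  118.7]
3 rows of [-0.04  0.23 10.9 ] spin 0.0035
```

Call:
step_arm([
  [0, 0.5, 10],
  [0, 0, 10],
  [0, 0, 10],
  [0, 0, 0],
], spin=[0, 0, 0, 0])

```text
time: 11.7
ee_pos: [588.8, -191.4, 86.4]
tool_rot: [[0.964, -0.265, -0.02], [-0.265, -0.964, -0.003], [-0.019, 0.008, -1.0]]
wrist_force: [-0.4, -0.2, 0.6]
opening: 32.7
```

```bash
cat >> ov.py <<'E'
def arc(phis,r=68,lead=8,z=86):
    """rows moving TCP to latch angles phis (lead mm ahead tangentially); tool x radial"""
    s=observe(); p=s["ee_pos"].copy(); R=s["tool_rot"]; t=th(); off=[];sp=[]
    for f in phis:
        g=tf(J,[[32+r*np.cos(f)-lead*np.sin(f),-20+r*np.sin(f)+lead*np.cos(f),z]])[0]
        d=R.T@(g-p); dt=t-(J[2]+f)
        off.append(d.round(1).tolist()); sp.append(float(round(dt,3)))
        c,q=np.cos(dt),np.sin(dt); R=R@np.array([[c,-q,0],[q,c,0],[0,0,1]]); p=g; t-=dt
    for i in range(0,len(off),5): print(off[i:i+5],sp[i:i+5])
def where():
    j=tojig(observe()["ee_pos"]); print("tcp jig",j.round(1),"r",np.hypot(j[0]-32,j[1]+20).round(1),"ang",np.arctan2(j[1]+20,j[0]-32).round(3),"tool",round(th()-J[2],3))
E
python3 - <<'E'
from ov import *
st();where()
arc(np.arange(.12,1.58,.12))
save(cams.camera("side"),"l3.png",(230,120,310,190),9)
E
```

```text
t 11.7 p [ 588.8 -191.4   86.4] th -0.268 F [-0.4 -0.2  0.6] T [-0.07  0.06  0.02] op 32.7
tcp jig [ 99.4 -16.9  86.4] r 67.5 ang 0.047 tool 0.06
[[-0.1, -13.0, 0.3], [-1.4, -8.1, -0.0], [-1.4, -8.1, -0.0], [-1.4, -8.1, 0.0], [-1.4, -8.1, 0.0]] [-0.06, -0.12, -0.12, -0.12, -0.12]
[[-1.4, -8.1, 0.0], [-1.4, -8.1, 0.1], [-1.4, -8.1, 0.1], [-1.4, -8.1, 0.1], [-1.4, -8.1, 0.1]] [-0.12, -0.12, -0.12, -0.12, -0.12]
[[-1.4, -8.1, 0.1], [-1.4, -8.1, 0.1], [-1.4, -8.1, 0.2]] [-0.12, -0.12, -0.12]
```

View pics/l3.png

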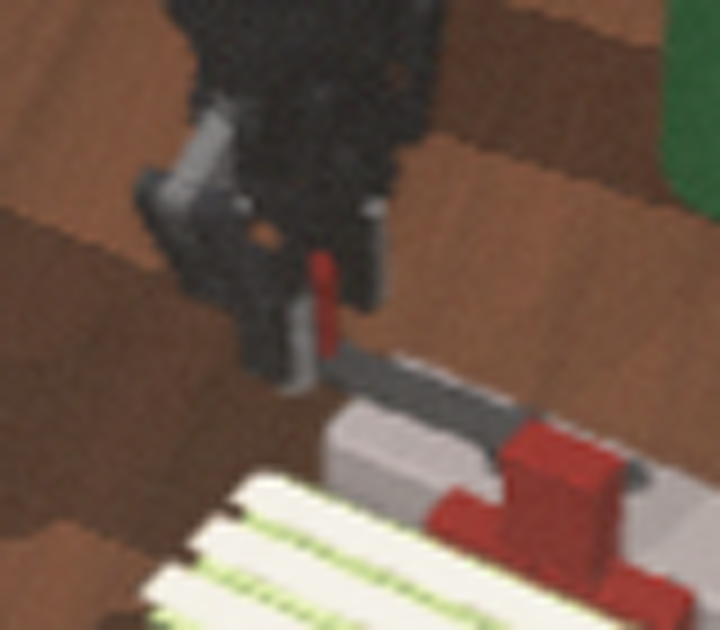

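Call:
step_arm([
  [0, -10, 0],
  [-1.4, -8, 0],
  [-1.4, -8, 0],
  [-1.4, -8, 0],
], spin=[-0.06, -0.12, -0.12, -0.12])

```text
time: 12.25
ee_pos: [590.9, -155.7, 88.0]
tool_rot: [[0.985, 0.173, -0.017], [0.173, -0.985, -0.005], [-0.018, 0.001, -1.0]]
wrist_force: [-0.7, -0.4, -0.9]
opening: 32.5
```

Run:
```python
from ov import *
st();where()
f=th()-J[2]; arc(np.arange(f+.12,1.6,.12))
```

```text
t 12.25 p [ 590.9 -155.7   88. ] th 0.1737 F [-0.7 -0.4 -0.9] T [-0.22  0.02  0.05] op 32.5
tcp jig [89.9 17.6 88. ] r 69.1 ang 0.576 tool 0.502
[[-2.3, -11.0, 2.0], [-1.4, -8.1, 0.0], [-1.4, -8.1, 0.0], [-1.4, -8.1, 0.1], [-1.4, -8.1, 0.1]] [-0.12, -0.12, -0.12, -0.12, -0.12]
[[-1.4, -8.1, 0.1], [-1.4, -8.1, 0.1], [-1.4, -8.1, 0.1], [-1.4, -8.1, 0.1]] [-0.12, -0.12, -0.12, -0.12]
```

Call:
step_arm([
  [-2, -10, 1],
  [-1.4, -8, 0.5],
  [-1.4, -8, 0],
  [-1.4, -8, 0],
], spin=[-0.12, -0.12, -0.12, -0.12])

```text
time: 12.75
ee_pos: [575.4, -122.9, 88.7]
tool_rot: [[0.776, 0.631, -0.013], [0.631, -0.776, -0.005], [-0.013, -0.004, -1.0]]
wrist_force: [1.0, -0.6, 0.2]
opening: 32.4
```

Run:
```python
from ov import *
st();where()
f=th()-J[2]; arc(np.arange(f+.12,1.62,.12))
save(cams.camera("side"),"l4.png",(230,110,330,200),7)
```

```text
t 12.75 p [ 575.4 -122.9   88.7] th 0.6824 F [ 1.  -0.6  0.2] T [-0.27 -0.09 -0.03] op 32.4
tcp jig [64.6 43.7 88.7] r 71.5 ang 1.097 tool 1.011
[[-4.7, -9.9, 2.8], [-1.4, -8.1, 0.1], [-1.4, -8.1, 0.1], [-1.4, -8.1, 0.1], [-1.4, -8.1, 0.1]] [-0.12, -0.12, -0.12, -0.12, -0.12]
```

View pics/l4.png

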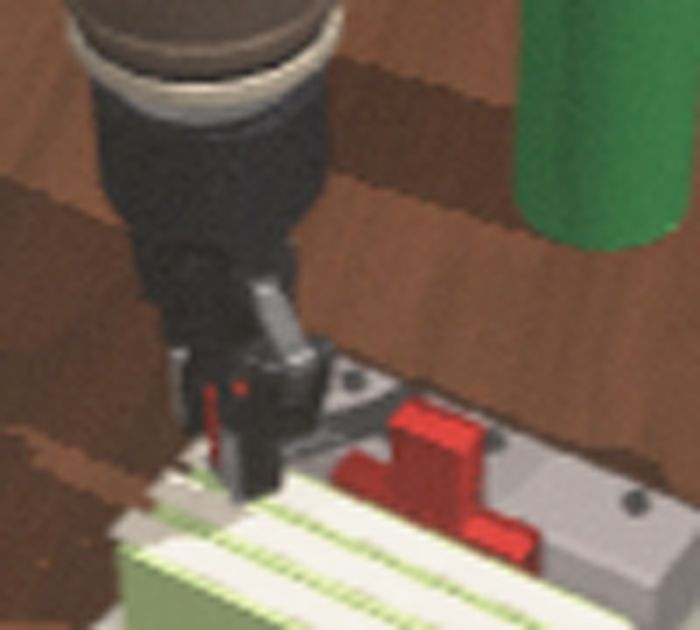

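Call:
step_arm([
  [-4, -10, 2],
  [-1.4, -8, 0.5],
  [-1.4, -8, 0],
  [-1.4, -8, 0],
], spin=[-0.12, -0.12, -0.12, -0.12])

```text
time: 13.3
ee_pos: [545.9, -104.2, 88.5]
tool_rot: [[0.376, 0.926, -0.008], [0.926, -0.377, -0.006], [-0.008, -0.005, -1.0]]
wrist_force: [0.7, -0.9, -0.3]
opening: 32.5
```

Run:
```python
from ov import *
st();where()
arc([1.57,1.57],lead=9)
save(cams.camera("side"),"l5.png",(230,110,330,200),7)
save(cams.camera("top"),"l5t.png",(280,140,390,240),6)
```

```text
t 13.3 p [ 545.9 -104.2   88.5] th 1.1848 F [ 0.7 -0.9 -0.3] T [-0.19 -0.14  0.01] op 32.5
tcp jig [30.8 51.9 88.5] r 71.9 ang 1.588 tool 1.513
[[-4.3, -7.5, 2.6], [0.0, 0.0, 0.0]] [-0.057, 0.0]
```

View pics/l5.png

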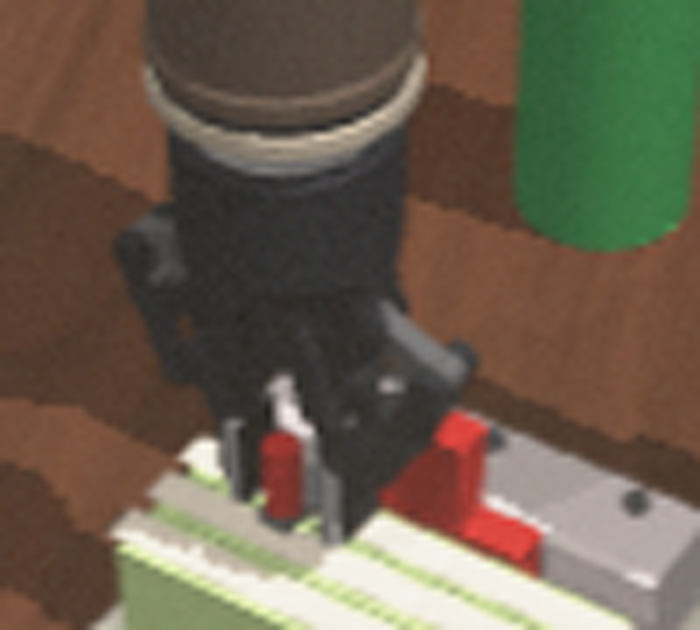

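Call:
step_arm([
  [-2, -4, 1],
  [-1, -4, 0],
  [0, -1.5, 0],
  [0, 0, 0],
], spin=[-0.03, -0.02, 0, 0])

```text
time: 13.9
ee_pos: [536.6, -103.3, 88.0]
tool_rot: [[0.334, 0.942, -0.006], [0.942, -0.334, -0.005], [-0.007, -0.004, -1.0]]
wrist_force: [1.4, -0.1, -0.7]
opening: 32.5
```

Run:
```python
from ov import *
st();where()
save(cams.camera("side"),"l6.png",(240,130,320,200),9)
```

```text
t 13.9 p [ 536.6 -103.3   88. ] th 1.23 F [ 1.4 -0.1 -0.7] T [-0.   -0.25 -0.05] op 32.5
tcp jig [21.6 49.7 88. ] r 70.5 ang 1.718 tool 1.558
```

View pics/l6.png

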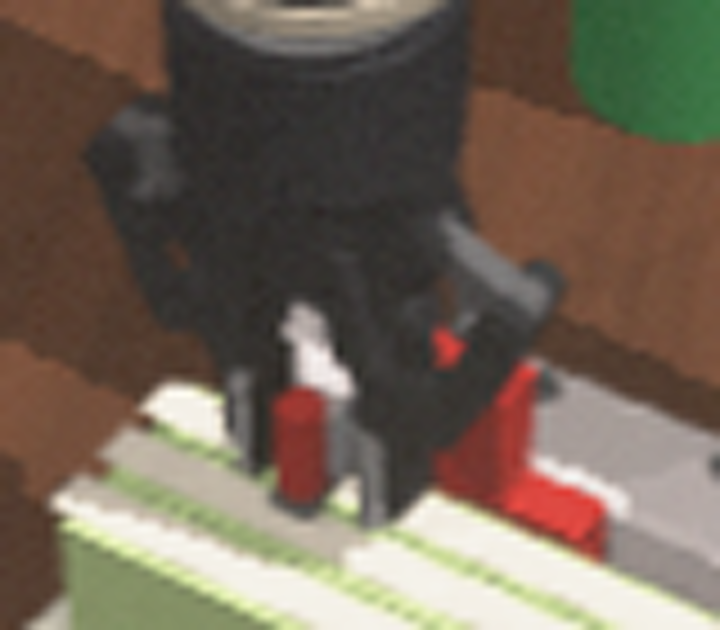

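Run:
```python
from ov import *
for uv in ([272.9,174.4],):
    j=tojig(back(S,[uv],95)[0]); print(j.round(1),np.hypot(j[0]-32,j[1]+20),np.arctan2(j[1]+20,j[0]-32))
```

```text
[30.5 49.5 95. ] 69.5015007180621 1.5922491559222418
```

Call:
step_arm([
  [0, 2, 0],
  [0, 0, -20],
  [0, 0, -40],
  [0, 0, -50],
  [0, 0, -20],
], spin=[0, 0, 0, 0, 0])

```text
time: 14.58
ee_pos: [537.7, -103.1, 219.4]
tool_rot: [[0.335, 0.942, -0.013], [0.942, -0.335, -0.004], [-0.008, -0.011, -1.0]]
wrist_force: [0.1, 0.3, -0.7]
opening: 32.2
```

Run:
```python
from ov import *
st();where()
plan([(440,40,250,1.0)],step=55)
```

```text
t 14.57 p [ 537.7 -103.1  219.4] th 1.2296 F [ 0.1  0.3 -0.7] T [-0.03 -0.07 -0.01] op 32.2
tcp jig [ 22.6  50.3 219.4] r 70.9 ang 1.704 tool 1.558
"offset": [[25.5, -35.0, -7.7], [23.5, -36.4, -7.7], [21.4, -37.7, -7.7], [19.2, -38.8, -7.7]] "spin": [np.float64(0.057), np.float64(0.057), np.float64(0.057), np.float64(0.057)]
```

Call:
step_arm([
  [25, -35, -8],
  [23, -36, -8],
  [21, -38, -8],
  [19, -39, -8],
  [15, -35, 0],
], spin=[0.06, 0.06, 0.06, 0.06, 0])

```text
time: 15.2
ee_pos: [418.7, 74.2, 254.8]
tool_rot: [[0.561, 0.827, -0.01], [0.827, -0.561, -0.004], [-0.009, -0.006, -1.0]]
wrist_force: [0.4, -0.4, 0.2]
opening: 32.4
```

Call:
step_arm([
  [15, -35, 0],
  [15, -35, 0],
  [0, 0, 0],
], spin=[0, 0, 0])

```text
time: 15.58
ee_pos: [374.2, 142.5, 255.7]
tool_rot: [[0.558, 0.83, -0.009], [0.83, -0.558, -0.004], [-0.009, -0.005, -1.0]]
wrist_force: [-0.1, -0.5, 0.1]
opening: 32.7
```

Run:
```python
from ov import *
st()
p=[*tf(J,[[0,9.1,22]])[0]]; p=[p[0],p[1],J[2],22]
c=cams.camera("side"); save(c,"e_s.png"); overlay(c,[p],17,(230,135,340,230),7,"e_s1.png")
c=cams.camera("top"); save(c,"e_t.png"); overlay(c,[p],17,(275,155,385,255),7,"e_t1.png")
```

```text
t 15.57 p [374.2 142.5 255.7] th 0.9791 F [-0.1 -0.5  0.1] T [0.01 0.   0.02] op 32.7
```

View pics/e_s1.png

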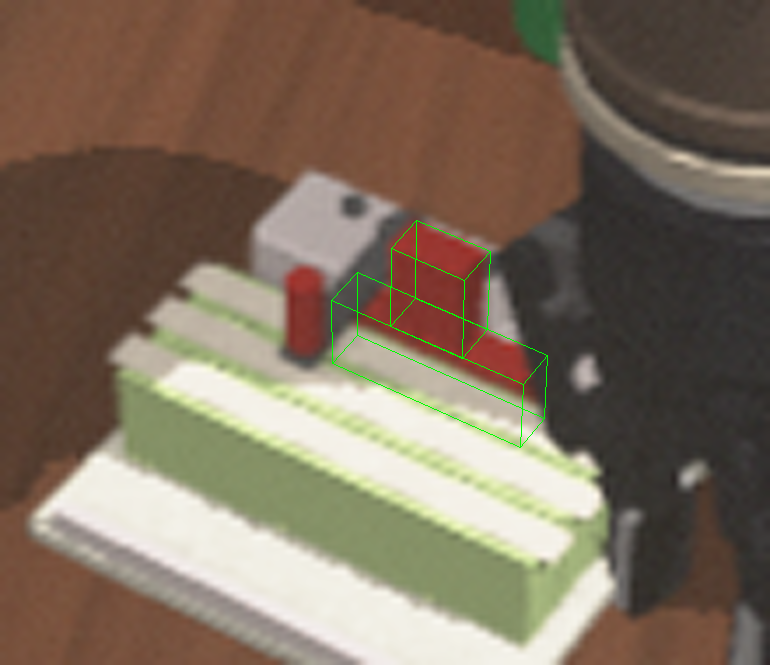

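View pics/e_t1.png

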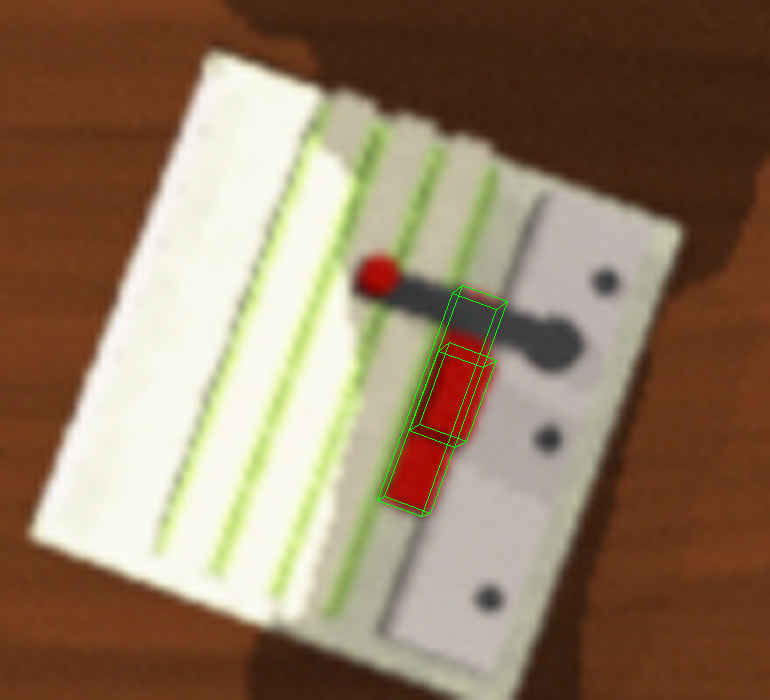

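View pics/e_t.png

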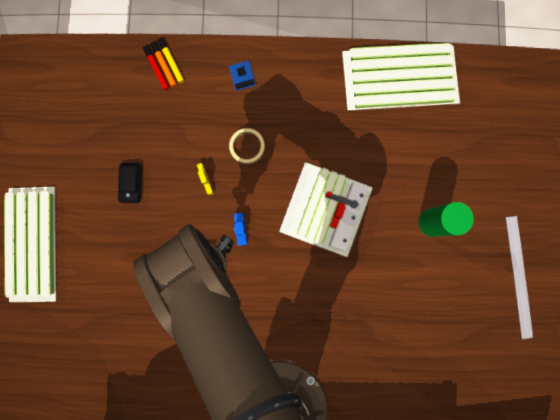

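View pics/e_s.png

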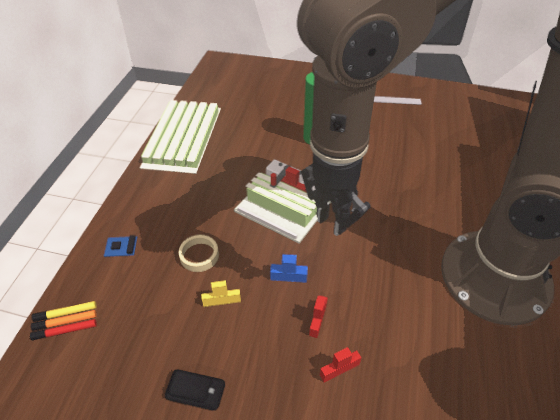

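The latch lies across the spacer's shoulder. The spacer matches the home overlay in both views: centred and level, underside at 22 mm. The other objects sit at the same pixels as at the start, and the gripper is clear at z 255.

```bash
python3 -c "
from h import *
st();print(job.sign_off())"
```

```text
t 15.68 p [375.8 140.3 255.4] th 0.9754 F [-0.5 -0.2 -0.1] T [-0.   -0.03  0.  ] op 32.6
the job is handed in; nothing more can be done
None
```

The red spacer is home in the gap with the latch swung across it, and the job was handed in at 15.7 s.

- **Choosing the spacer:** I measured the gap in the pictures as about 18.2 mm, so I tried only the red spacer. It was the farthest of the three red ones, at 533 mm from the base. It slid in with about 1 N on the wrist and came to rest on the foot.
- **Last checks on the fit:** An overlay of the spacer at the home position matched both cameras: underside about 22 mm above the desk, centred along the jig to about 1 mm.
- **Latch:** I pushed the peg round to about 1.59 rad, just short of the stop. The top view shows the arm lying over the spacer's shoulder.
- **Other objects:** The yellow and blue spacers stand where they started, and the tape roll, mouse and can appear unmoved. The gripper was clear of everything at the end.

Two things were not perfect, neither with a visible effect. The tool tilted by about 1 degree during the moves. The arm also came down about 9 mm off the spacer's centre, so the jaws shifted it slightly when they closed on it. The two cameras disagreed by 1 to 2 mm, within their stated calibration.

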